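# Bowl on the scale, then tare

### The arm

A 7-joint arm with a two-finger parallel gripper is mounted at the origin on the work surface. World frame = base frame: x ahead of the robot, y to its left, z up, the work surface at z = 0. Lengths are in m, angles in rad, forces in N, time in s.
With the tool pointing down it reaches from about 0.4 to 0.875 m from the base axis. Payload 6.5 kg.
Tool frame: the origin (TCP) lies on the centre line of the jaws, within the pads' length; the fingertips stand 19 mm ahead of it and the grasp point (between the pads) is the TCP (manip.tips_ahead is the z of the fingertips in the tool frame, in m); z points along the fingers, y is the direction in which the jaws open and shut (so a half turn about z gives the same grasp; the last joint's range is limited). The gripper opens to 88 mm and grips with 3 to 60 N. Pads are 18 mm wide; open, the fingers measure 123 mm over their backs; the gripper's body (75 mm by 187 mm) begins 45 mm behind the grasp point.
Start: joints at [-1.346, 0.536, -0.004, 1.538, 0.003, 1.067, -0.071], TCP at [0.186, 0.623, 0.258] pointing down, gripper open.
Joint ranges: [-2.7, 2.7], [-0.37, 2.16], [-1.27, 1.26], [0.24, 2.4], [-1.31, 4.45], [0.19, 1.91], [-2.76, 2.76]. Speed limits (rad/s): [2.39, 2.39, 3.14, 3.14, 3.14, 3.14, 3.14].

### API

Orientations are given as a unit quaternion [w, x, y, z].
In Python, from bench import manip gives the robot as it stands.
- The arm moves only by the tool arm_command, never from a script. Its argument "commands" is one flat list of numbers, 7 for each row, row after row: the turn, a rotation vector about the tool's x, y, z in units of 5 degrees (1.0 is 5 degrees), then the shift along the tool's x, y, z in m, then the opening, from -1 (shut) to 1 (fully open), so that 0 is half open. In form: [wx, wy, wz, tx, ty, tz, claw, wx, wy, wz, tx, ty, tz, claw, ...]. A call has exactly 10 rows; each row shifts and turns the commanded pose from where the row before left it, along the tool's axes as they then stand; what a row does not reach is not made up. A row lasts 1/8 s, in which the tool goes at most 62.5 mm and 10.7 degrees, less where a joint would pass 70% of its speed; a pose out of reach is approached as far as the arm can. A call with a gripper value outside its range is refused whole. The fingers move at their own pace and stop on an object; "squeeze" is the grip in N (left out, the last holds). Time passes only in rows, so rows that do not move let the fingers close, or fill a call up. It gives the time, the measured TCP pose, the force and the opening at its end, in the units of the state.
- manip.get_state(): the state, without advancing time (a new reading comes with each control period).
- manip.grab_frame(name): name is "scene" or "top" or "wrist"; returns a dict with "img" (400x640x3 uint8, red, green, blue), "depth" (400x640 float32, m along the optical axis (not along the pixel's ray), 0 where there is no reading), "camera_matrix" (3x3 intrinsics, pixels), "rvec" (rotation vector, rad) and "tvec" (3), from world to camera coordinates, as OpenCV has them; the wrist camera has in their place "mount" (4x4, takes a point from camera to tool coordinates, whose origin is the TCP and whose axes are the flange's). Camera axes: x right, y down, z forward; pixel columns grow to the right and rows downward; lengths in m; the calibration is good to about 2 mm. A picture is of the moment at which its call begins: read the wrist's pose just before it.
- manip.job_done(): hands the job in, once; it reports no verdict.
Trained networks look in the newest picture that a camera, given by its name, has taken for a name from the list of things; names that differ only in an ending like _2 or _b are one class to them, and where a whole thing is asked for, a point or a joint stands for the part that bears it (a point fixed in the world has none). Each returns a list of dicts, best first, with "confidence" (0 to 1); they miss things now and then, are a little off and sometimes report something else, mostly with a low value. They report only what shows in the picture. A call takes as long as a camera call. They do not tell look-alikes from the thing itself.
- manip.regions_of(target, camera): "pixels" (400x640 bool, what is visible of it).
- manip.pinpoint(target, camera): "point" ([x, y, z] in m, in world coordinates, good to about 4 mm: a listed point, or the origin of a listed thing).
The state is a dict: "time_s": time; "joints": joint angles; "joint_velocities": joint speeds; "joint_efforts": joint torques, N m; "eef_pos": TCP position; "ee_rot": TCP orientation; "contact_force": force on the tool from outside, world axes, zero at the start; "torque": the same for the moment, N m; "grip_width": finger opening in m.
Only numpy, scipy, OpenCV 4.12 (cv2) and the standard library are available. Lean on these libraries where they do the work, as an engineer would, in place of code of your own. Each camera call takes 0.05 s, during which the arm holds its last target.

### The job

Get the scale ready for weighing food samples: move the empty blue bowl from the chopping board onto the middle of the kitchen scale's round steel platform, gently and upright, and let go of it. Then, with the bowl standing there untouched, press the red tare button all the way down and release it; do not press tare before the bowl is on the scale. Leave the jar, water bottle, glass and plates where they are, and leave the bowl standing on the scale.

Things in the scene. Friction and masses are not known exactly. Their poses are not given: they have to be found in the camera images.
- scale: Slim white kitchen scale, fixed to the table: 240 mm (its x) by 180 mm (its y), flat top 20 mm above the table. Origin: centre of its underside. Its x points from the front strip, with the display and the red button, towards the round platform. The scale stands beside the chopping board, to its left or right, 3 to 9 mm apart, both turned alike.
- pan_center (a point): Centre of the scale's round steel platform (156 mm across, level and flush with the scale's top), 20 mm above the table, 35 mm from the scale's centre along the scale's x. Its frame is turned like the scale.
- tare_top (a point): Centre of the top face of the red round tare button (34 mm across) on the scale's front strip, at -88 mm x, -35 mm y in the scale's frame. At rest the top is 28 mm above the table, 8 mm proud of the scale's top; it goes straight down 5 mm.
- tare (a joint): Travel of the tare button in m: 0 up, 0.005 fully down. A spring pushes it back: about 2 N to start it, 5 N to hold it fully down. It counts as pressed beyond 0.0035.
- board: Light wooden chopping board, fixed: 280 mm (its x) by 220 mm (its y), 22 mm thick, so its top lies 2 mm higher than the scale's. Origin: centre of its underside.
- bowl: Empty blue ceramic bowl, loose, about 0.25 to 0.5 kg; starts upright on the chopping board. Round: foot 90 mm across, widening to 128 mm at 32 mm up and 144 mm at the rim, 55 mm high; walls 4 mm, inner floor 6 mm above its underside, about 80 mm across at the bottom inside. Origin: centre of its underside; z up through the mouth. It can be slid across from the board onto the scale (for example with closed fingers inside it, dragging on its inner wall) or held by the rim.
- bowl_center (a point): The bowl's centre, on its axis half-way up (27.5 mm above its underside).
- jar: Bystander: amber sample jar with red cap, 60 mm across, 85 mm high, loose. Origin: centre of its underside.
- water: Bystander: clear water bottle with blue cap, 72 mm across, 210 mm high, loose. Origin: centre of its underside.
- tumbler: Bystander: upturned drinking glass, 68 mm across, 100 mm high, loose. Origin: centre of its underside.
- plates: Bystander: stack of white plates, 170 mm across, 48 mm high, loose. Origin: centre of its underside.
Things that resemble listed ones, but are neither listed nor needed, are in the scene too. What is meant by the bowl is not yellow, and is the smaller of those in its own colour.

How it is judged:
On the way, in this order (a step that is already met when the one before it is completed fails the run):
1. the bowl stands upright and still on the scale, its centre within 30 mm of the platform's centre, and the robot is not touching it (horizontal distance between bowl_center and pan_center below 0.03 m and angle between bowl_center's own z axis and vertical below 0.1 rad and contact force between bowl and scale above 1 N and contact force between each of the fingers, the arm and bowl below 0.2 N and linear speed of bowl below 0.02 m/s), for 0.2 s.
2. the tare button is pressed down more than 3.5 mm while the bowl stands there untouched (horizontal distance between bowl_center and pan_center below 0.03 m and angle between bowl_center's own z axis and vertical below 0.1 rad and contact force between bowl and scale above 1 N and contact force between each of the fingers, the arm and bowl below 0.2 N and value of joint tare above 0.0035 m), for 0.1 s.
At the end, for the whole second after the job is handed in: The bowl stands upright (within 0.1 rad) and still on the scale, its centre within 30 mm of the platform's centre, released; the tare button has come back up; jar, water bottle, glass and plates stand upright within 30 mm of where they started (all of step 1 and value of joint tare below 0.001 m and distance of each of jar, water, tumbler, plates from where it was at the start of the episode below 0.03 m and angle between each of jar, water, tumbler, plates's own z axis and vertical below 0.2 rad); the robot touches nothing.
It fails at once if tare pressed (more than 3.5 mm) while the bowl is not standing on the middle of the scale (value of joint tare above 0.0035 m and (horizontal distance between bowl_center and pan_center above 0.035 m or height (world z) of bowl_center above 0.056 m)).
It fails at once if the bowl tipped by more than 0.5 rad (angle between bowl_center's own z axis and vertical above 0.5 rad).
It fails at once if the bowl dropped or pressed onto the scale with more than 40 N (contact force between bowl and scale above 40 N).
It fails at once if jar, water bottle, glass or plates pushed more than 30 mm or tipped (not (distance of jar from where it was at the start of the episode below 0.03 m) or not (angle between jar's own z axis and vertical below 0.2 rad) or not (distance of water from where it was at the start of the episode below 0.03 m) or not (angle between water's own z axis and vertical below 0.2 rad) or not (distance of tumbler from where it was at the start of the episode below 0.03 m) or not (angle between tumbler's own z axis and vertical below 0.2 rad) or not (distance of plates from where it was at the start of the episode below 0.03 m) or not (angle between plates's own z axis and vertical below 0.2 rad)).
It also fails if it takes over 45 s, if anything falls off the work surface, if the arm or the gripper's body presses on something with over 40 N, if the wrist force passes 120 N, or if a joint passes its speed limit or range.

## Working session

There is one attempt and no reset: what is moved stays moved. The work goes in short steps, Python scripts to look and compute and a tool call to move; the robot and the scene stay as the last step left them, time stands still between calls to the robot, and variables do not carry over. Pictures are saved under pics/ and viewed, and the job is handed in when it is done.

Besides the shell and the picture viewer there is one more tool, called after "Emit:" as name(argument=value, ...), one argument or row to a line, values as JSON. arm_command: Moves the arm, as the interface text tells. Its arguments: {"type":"object","properties":{"commands":{"type":"array"},"squeeze":{"type":"number"}},"required":["commands"]}

```bash
ls; mkdir -p pics; python3 - <<'E'
from bench import manip
import cv2
s=manip.get_state(); print({k:(s[k] if not hasattr(s[k],'round') else s[k]) for k in ['time_s','eef_pos','ee_rot','grip_width','contact_force']}, manip.tips_ahead)
for c in ['top','scene']:
    f=manip.grab_frame(c); cv2.imwrite(f'pics/{c}0.png',f['img'][:,:,::-1])
    for t in ['bowl','scale','board','tare_top','pan_center','jar','water','tumbler','plates']:
        try: print(c,t,[(([round(float(v),3) for v in d['point']]),round(float(d['confidence']),2)) for d in manip.pinpoint(t,c)])
        except Exception as e: print(c,t,e)
E
```

```text
pics
{'time_s': 0.0, 'eef_pos': array([0.1862452 , 0.62216354, 0.25683124]), 'ee_rot': array([-4.59665437e-05,  1.44865931e-01,  9.89450934e-01, -8.41766406e-04]), 'grip_width': 0.08867802587167643, 'contact_force': array([0.55715637, 0.04017572, 0.91128698])} 0.019
top bowl [([0.34, -0.041, -0.001], 0.78), ([0.559, -0.05, 0.018], 0.77), ([0.253, -0.299, -0.0], 0.77)]
top scale [([0.573, 0.159, 0.0], 0.79)]
top board []
top tare_top [([0.492, 0.123, 0.03], 0.61)]
top pan_center [([0.611, 0.154, 0.017], 0.87)]
top jar [([0.448, -0.402, -0.001], 0.82)]
top water [([0.585, 0.437, -0.0], 0.65)]
top tumbler [([0.62, -0.404, 0.003], 0.86), ([0.612, 0.155, 0.022], 0.64)]
top plates [([0.393, 0.476, -0.001], 0.9)]
scene bowl [([0.559, -0.048, 0.021], 0.96), ([0.251, -0.296, -0.002], 0.94), ([0.335, -0.043, -0.001], 0.94)]
scene scale [([0.576, 0.161, 0.002], 0.78)]
scene board [([0.579, -0.042, 0.002], 0.82)]
scene tare_top [([0.49, 0.119, 0.03], 0.61)]
scene pan_center [([0.609, 0.158, 0.02], 0.68)]
scene jar [([0.45, -0.401, 0.001], 0.77)]
scene water [([0.583, 0.43, 0.005], 0.94), ([0.618, -0.403, 0.002], 0.19)]
scene tumbler [([0.622, -0.402, 0.002], 0.91), ([0.45, -0.401, 0.001], 0.73)]
scene plates [([0.395, 0.474, -0.001], 0.97)]
```

View pics/top0.png

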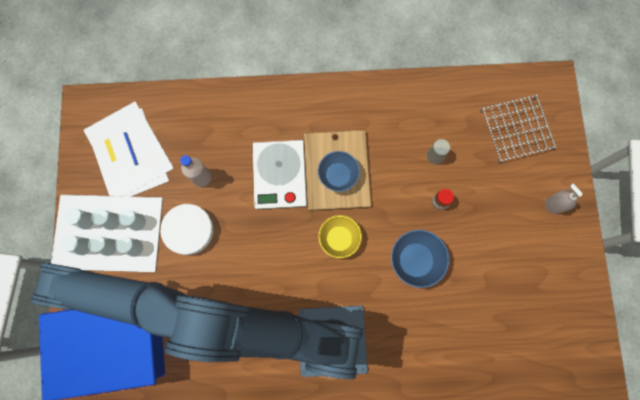

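View pics/scene0.png

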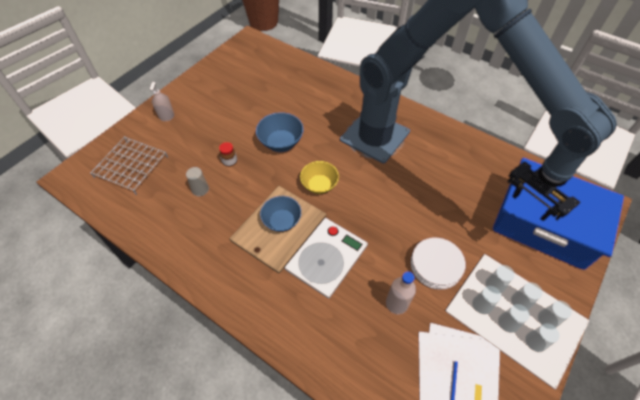

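Bowl candidates in the top view are the blue one on the board (340,172), a yellow one (340,237) and a larger blue one (420,259). The one on the board fits: it is not yellow, and it is the smaller of the two blues. I'll confirm that in an enlarged crop and measure it.

```bash
cat > h.py <<'E'
from bench import manip
import numpy as np, cv2
from scipy.spatial.transform import Rotation as R
def cloud(f):
    d=f['depth']; K=f['camera_matrix']; v,u=np.mgrid[:d.shape[0],:d.shape[1]]
    p=np.stack([(u-K[0,2])/K[0,0]*d,(v-K[1,2])/K[1,1]*d,d],-1)
    if 'mount' in f:
        s=f['_s']; M=np.array(f['mount']); p=p@M[:3,:3].T+M[:3,3]
        q=s['ee_rot']; return R.from_quat([q[1],q[2],q[3],q[0]]).apply(p.reshape(-1,3)).reshape(p.shape)+s['eef_pos']
    Rm=cv2.Rodrigues(np.array(f['rvec'],float))[0]
    return (p-np.array(f['tvec']).ravel())@Rm
def circ(xy):
    A=np.c_[2*xy,np.ones(len(xy))]; s=np.linalg.lstsq(A,(xy**2).sum(1),rcond=None)[0]
    return s[:2],np.sqrt(s[2]+s[:2]@s[:2])
E
python3 - <<'E'
from h import *
for c in ['top','scene']:
    f=manip.grab_frame(c); P=cloud(f)
    if c=='top': cv2.imwrite('pics/crop0.png',cv2.resize(f['img'][110:290,230:470],None,fx=3,fy=3,interpolation=3)[:,:,::-1])
    for t in ['bowl','scale','board']:
        for r in manip.regions_of(t,c):
            m=r['pixels']; q=P[m&(f['depth']>0)]
            o=[c,t,round(float(r['confidence']),2),m.sum(),np.round(np.median(q,0),3),np.round(np.percentile(q[:,2],[2,50,98]),3)]
            if t=='bowl':
                k=q[q[:,2]>np.percentile(q[:,2],98)-.008][:,:2]
                ce,rr=circ(k); o+=[np.round(ce,4),round(rr,4)]
            else:
                k=q[abs(q[:,2]-np.median(q[:,2]))<.006][:,:2]
                o.append([np.round(x,3) for x in cv2.minAreaRect((k).astype(np.float32))])
            print(*o)
E
```

```text
top bowl 0.87 1292 [ 0.568 -0.05   0.04 ] [0.021 0.04  0.079] [ 0.558  -0.0494] 0.0679
top bowl 0.68 2639 [ 0.253 -0.309  0.027] [0.001 0.027 0.076] [ 0.2497 -0.2991] 0.0912
top bowl 0.66 1422 [ 0.342 -0.043  0.019] [-0.002  0.019  0.058] [ 0.3377 -0.0421] 0.0684
top scale 0.63 3408 [0.572 0.157 0.02 ] [0.01  0.02  0.029] [array([0.576, 0.157]), array([0.241, 0.18 ]), np.float64(0.088)]
top board 0.83 3453 [ 0.579 -0.041  0.021] [0.012 0.021 0.03 ] [array([ 0.58 , -0.047]), array([0.281, 0.22 ]), np.float64(0.467)]
scene bowl 0.76 1179 [ 0.546 -0.065  0.045] [0.025 0.045 0.081] [ 0.5613 -0.0502] 0.0686
scene bowl 0.63 974 [ 0.322 -0.055  0.024] [0.002 0.024 0.059] [ 0.3405 -0.043 ] 0.0685
scene bowl 0.57 1445 [ 0.228 -0.323  0.037] [0.006 0.037 0.078] [ 0.253  -0.2999] 0.0916
scene scale 0.57 3550 [0.587 0.16  0.022] [0.007 0.022 0.028] [array([0.579, 0.156]), array([0.242, 0.181]), np.float64(0.48)]
scene board 0.85 3317 [ 0.631 -0.015  0.024] [0.007 0.024 0.03 ] [array([ 0.584, -0.045]), array([0.281, 0.228]), np.float64(0.046)]
```

View pics/crop0.png

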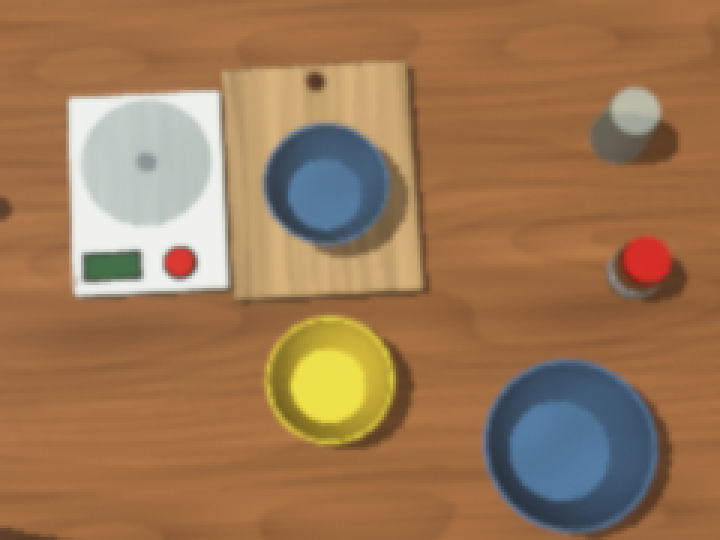

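The crop confirms the bowl on the board: a small blue bowl, rim fit about 136 mm, centre near (0.560,-0.050), standing on the board. The scale is to its left with its axes along the world's. Next I'll work out the moves in tool axes.

```bash
cat >> h.py <<'E'
def to_tool(tgt):
    s=manip.get_state(); q=s['ee_rot']; r=R.from_quat([q[1],q[2],q[3],q[0]])
    print('tcp',np.round(s['eef_pos'],4),'tool move',np.round(r.inv().apply(np.array(tgt)-s['eef_pos']),4),'yaw of tool y',np.round(np.degrees(np.arctan2(*r.apply([0,1,0])[[1,0]])),1),'tilt',np.round(r.apply([0,0,1]),3),'F',np.round(s['contact_force'],1),'w',round(s['grip_width'],4),'t',round(s['time_s'],2))
E
python3 -c "
from h import *
to_tool([.5595,-.0495,.15])"
```

```text
tcp [0.1864 0.6227 0.2577] tool move [-0.5502 -0.537   0.1077] yaw of tool y 73.3 tilt [ 0. -0. -1.] F [-0.5 -0.6 -0.4] w 0.0881 t 1.4
```

Emit:
arm_command(
  commands=[0,0,0,-0.03,-0.03,0,-1,0,0,0,-0.035,-0.035,0,-1,0,0,0,-0.035,-0.035,0,-1,0,0,0,-0.035,-0.035,0,-1,0,0,0,-0.035,-0.035,0,-1,0,0,0,-0.035,-0.035,0,-1,0,0,0,-0.035,-0.035,0,-1,0,0,0,-0.035,-0.035,0,-1,0,0,0,-0.035,-0.035,0,-1,0,0,0,-0.035,-0.035,0,-1],
  squeeze=10,
)

```text
time_s: 2.65
eef_pos: [0.4187, 0.1919, 0.2581]
ee_rot: [0.0, 0.145, 0.989, 0.0]
contact_force: [1.7, -0.2, -0.0]
grip_width: 0.0005
```

```bash
python3 -c "
from h import *
to_tool([.5595,-.0495,.13])"
```

```text
tcp [0.4187 0.1919 0.2581] tool move [-0.204  -0.191   0.1281] yaw of tool y 73.3 tilt [ 0.001  0.001 -1.   ] F [ 1.7 -0.2 -0. ] w 0.0005 t 2.65
```

Emit:
arm_command(
  commands=[0,0,0,-0.03,-0.028,0,-1,0,0,0,-0.03,-0.028,0,-1,0,0,0,-0.03,-0.028,0,-1,0,0,0,-0.03,-0.028,0.01,-1,0,0,0,-0.03,-0.028,0.02,-1,0,0,0,-0.03,-0.028,0.02,-1,0,0,0,-0.024,-0.023,0.02,-1,0,0,0,0,0,0.03,-1,0,0,0,0,0,0.028,-1,0,0,0,0,0,0,-1],
)

```text
time_s: 3.9
eef_pos: [0.5573, -0.0481, 0.1282]
ee_rot: [-0.002, 0.145, 0.989, -0.0]
contact_force: [-0.0, -0.1, 0.1]
grip_width: 0.0009
```

```bash
python3 - <<'E'
from h import *
to_tool([.5595,-.0495,.066])
f=manip.grab_frame('wrist'); cv2.imwrite('pics/w1.png',f['img'][:,:,::-1])
f=manip.grab_frame('top'); cv2.imwrite('pics/t1.png',cv2.resize(f['img'][90:290,200:470],None,fx=2.8,fy=2.8,interpolation=3)[:,:,::-1])
f=manip.grab_frame('scene'); cv2.imwrite('pics/s1.png',cv2.resize(f['img'][120:320,180:450],None,fx=2.8,fy=2.8,interpolation=3)[:,:,::-1])
E
```

```text
tcp [ 0.5573 -0.0481  0.1282] tool move [-0.0028 -0.0007  0.0622] yaw of tool y 73.3 tilt [-0.004  0.    -1.   ] F [-0.  -0.1  0.1] w 0.0009 t 3.9
```

View pics/w1.png

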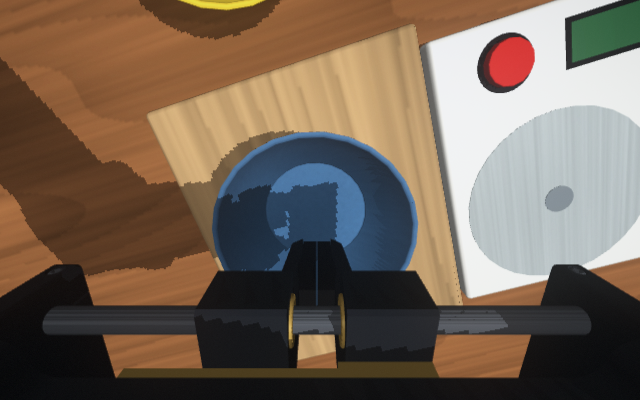

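View pics/s1.png

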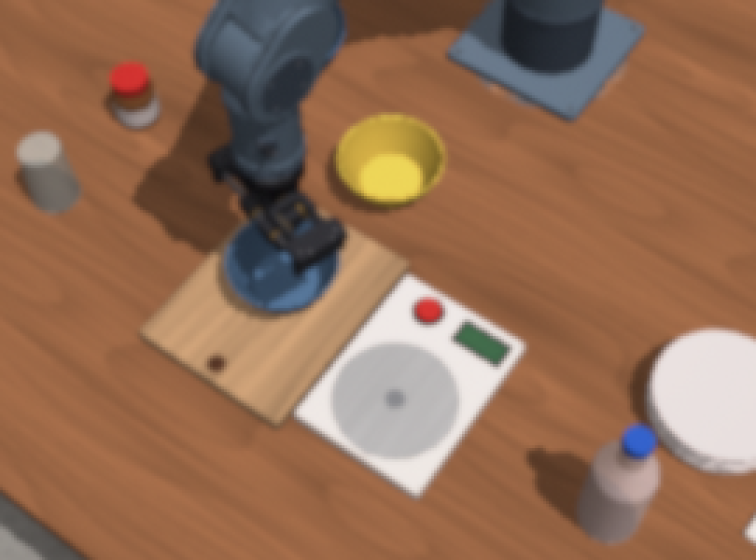

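The fingers are shut and centred over the small blue bowl (wrist view about (315,210)). The scale's platform is at (560,198), along tool +y. I'll descend into the bowl and creep toward the wall.

Emit:
arm_command(
  commands=[0,0,0,-0.003,0,0.02,-1,0,0,0,0,0,0.02,-1,0,0,0,0,0,0.015,-1,0,0,0,0,0,0.007,-1,0,0,0,0,0,0,-1,0,0,0,0,0.01,0,-1,0,0,0,0,0.01,0,-1,0,0,0,0,0.008,0,-1,0,0,0,0,0,0,-1,0,0,0,0,0,0,-1],
)

```text
time_s: 5.3
eef_pos: [0.5695, -0.0224, 0.0678]
ee_rot: [-0.0, 0.145, 0.989, -0.0]
contact_force: [0.4, -0.5, -0.1]
grip_width: 0.0004
```

```bash
python3 - <<'E'
from h import *
to_tool([.5595,-.0495,.066])
f=manip.grab_frame('wrist'); cv2.imwrite('pics/w2.png',f['img'][:,:,::-1])
E
```

```text
tcp [ 0.5695 -0.0224  0.0678] tool move [ 0.0018 -0.0288  0.0018] yaw of tool y 73.3 tilt [-0. -0. -1.] F [ 0.4 -0.5 -0.1] w 0.0004 t 5.3
```

View pics/w2.png

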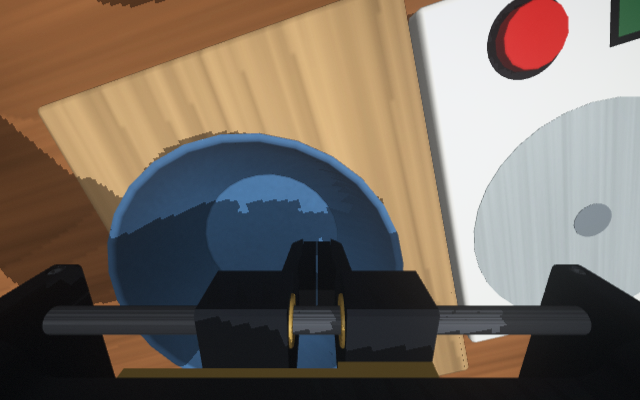

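The tips are inside the bowl and not touching yet, with about 10 mm left to the wall. I'll drag slowly now.

Emit:
arm_command(
  commands=[0,0,0,0.002,0.004,0.001,-1,0,0,0,0,0.004,0,-1,0,0,0,0,0.004,0,-1,0,0,0,0,0.004,0,-1,0,0,0,0,0.004,0,-1,0,0,0,0,0.005,0,-1,0,0,0,0,0.005,0,-1,0,0,0,0.0005,0.005,0,-1,0,0,0,0.0005,0.005,0,-1,0,0,0,0.0005,0.005,0,-1],
)

```text
time_s: 6.6
eef_pos: [0.5792, 0.0223, 0.0667]
ee_rot: [0.0, 0.145, 0.989, 0.0]
contact_force: [-1.0, -3.0, -0.2]
grip_width: 0.0006
```

```bash
cat >> h.py <<'E'
def bowl(c):
    f=manip.grab_frame(c); P=cloud(f)
    for r in manip.regions_of('bowl',c):
        m=r['pixels']; q=P[m&(f['depth']>0)]
        if np.median(q[:,0])<.45: continue
        k=q[q[:,2]>np.percentile(q[:,2],98)-.008][:,:2]; ce,rr=circ(k)
        print(c,'rim',np.round(ce,4),round(rr,4),'z98',np.round(np.percentile(q[:,2],98),3),'conf',round(float(r['confidence']),2))
    print([np.round(d['point'],3) for d in manip.pinpoint('bowl',c)])
    return f
E
python3 - <<'E'
from h import *
to_tool([.5595,-.0495,.066])
bowl('top'); bowl('scene')
E
```

```text
tcp [0.5792 0.0223 0.0667] tool move [-0.0017 -0.0744  0.0007] yaw of tool y 73.3 tilt [ 0.  0. -1.] F [-1.  -3.  -0.2] w 0.0006 t 6.6
top rim [ 0.5325 -0.0503] 0.0114 z98 0.107 conf 0.92
[array([ 0.252, -0.3  ,  0.   ]), array([ 0.568, -0.02 ,  0.017]), array([ 0.342, -0.042, -0.001])]
scene rim [ 0.6124 -0.0144] 0.0338 z98 0.124 conf 0.58
[array([ 0.57 , -0.019,  0.022]), array([ 0.253, -0.293, -0.003]), array([ 0.34 , -0.048,  0.001])]
```

Emit:
arm_command(
  commands=[0,0,0,0.0006,0.008,0,-1,0,0,0,0.0006,0.008,0,-1,0,0,0,0.0006,0.008,0,-1,0,0,0,0.0006,0.008,0,-1,0,0,0,0.0006,0.008,0,-1,0,0,0,0.0006,0.008,0,-1,0,0,0,0.0006,0.008,0,-1,0,0,0,0.0006,0.008,0,-1,0,0,0,0.0006,0.008,0,-1,0,0,0,0.0006,0.008,0,-1],
)

```text
time_s: 8.15
eef_pos: [0.5963, 0.1008, 0.0667]
ee_rot: [-0.0, 0.145, 0.989, -0.0]
contact_force: [-1.5, -4.1, -0.2]
grip_width: 0.0003
```

```bash
python3 - <<'E'
from h import *
to_tool([.5595,-.0495,.066])
bowl('scene'); f=bowl('top')
f=manip.grab_frame('wrist'); cv2.imwrite('pics/w3.png',f['img'][:,:,::-1])
E
```

```text
tcp [0.5963 0.1008 0.0667] tool move [-0.0078 -0.1545  0.0007] yaw of tool y 73.3 tilt [-0. -0. -1.] F [-1.5 -4.1 -0.2] w 0.0003 t 8.15
scene rim [0.5916 0.0579] 0.0653 z98 0.081 conf 0.62
[array([ 0.251, -0.294, -0.001]), array([0.585, 0.057, 0.02 ]), array([ 0.449, -0.399, -0.   ])]
top rim [0.5916 0.0314] 0.0276 z98 0.151 conf 0.57
[array([ 0.253, -0.302, -0.004]), array([0.585, 0.055, 0.023]), array([ 0.339, -0.047,  0.002]), array([0.585, 0.436, 0.002])]
```

View pics/w3.png

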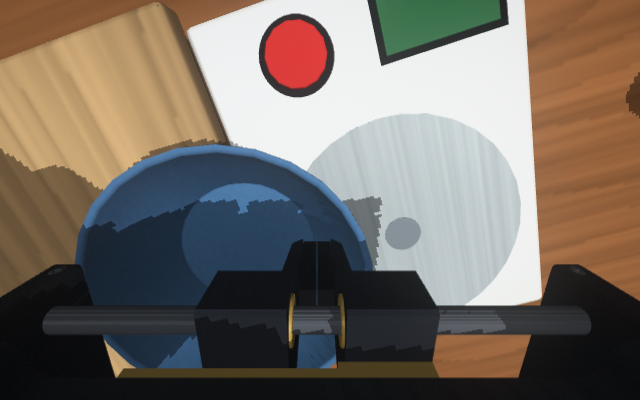

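The bowl is level and straddling the gap, following as expected, with about 103 mm to go.

Emit:
arm_command(
  commands=[0,0,0,0.0006,0.008,0,-1,0,0,0,0.0006,0.008,0,-1,0,0,0,0.0006,0.008,0,-1,0,0,0,0.0006,0.008,0,-1,0,0,0,0.0006,0.008,0,-1,0,0,0,0.0006,0.008,0,-1,0,0,0,0.0006,0.008,0,-1,0,0,0,0.0006,0.008,0,-1,0,0,0,0.0006,0.007,0,-1,0,0,0,0.0006,0.006,0,-1],
)

```text
time_s: 9.75
eef_pos: [0.6127, 0.1762, 0.0667]
ee_rot: [-0.0, 0.145, 0.989, -0.0]
contact_force: [-1.6, -4.4, 2.3]
grip_width: 0.0006
```

```bash
python3 - <<'E'
from h import *
to_tool([.5595,-.0495,.066])
bowl('scene'); f=bowl('top')
for c in ['scene','top']: print([np.round(d['point'],3) for d in manip.pinpoint('pan_center',c)])
E
```

```text
tcp [0.6127 0.1762 0.0667] tool move [-0.0137 -0.2315  0.0007] yaw of tool y 73.4 tilt [-0. -0. -1.] F [-1.6 -4.4  2.3] w 0.0006 t 9.75
scene rim [0.5814 0.1565] 0.0727 z98 0.117 conf 0.8
[array([0.604, 0.133, 0.023]), array([ 0.336, -0.044,  0.001]), array([ 0.252, -0.298, -0.002])]
[array([0.602, 0.13 , 0.019]), array([ 0.338, -0.042, -0.001]), array([ 0.253, -0.3  , -0.001])]
[array([0.608, 0.159, 0.021])]
[]
```

Emit:
arm_command(
  commands=[0,0,0,0,0.006,0,-1,0,0,0,0,0.006,0,-1,0,0,0,0,0.006,0,-1,0,0,0,0,0.005,0,-1,0,0,0,0,0.003,0,-1,0,0,0,0,0,0,-1,0,0,0,0,-0.01,0,-1,0,0,0,0,-0.015,0,-1,0,0,0,0,-0.01,0,-1,0,0,0,0,0,0,-1],
)

```text
time_s: 11.4
eef_pos: [0.6098, 0.1657, 0.0668]
ee_rot: [-0.0, 0.146, 0.989, -0.0]
contact_force: [-0.2, -0.3, 0.1]
grip_width: 0.0006
```

```bash
python3 - <<'E'
from h import *
to_tool([.5595,-.0495,.066])
bowl('scene'); f=bowl('top')
E
```

```text
tcp [0.6098 0.1657 0.0668] tool move [-0.0139 -0.2205  0.0009] yaw of tool y 73.2 tilt [-0. -0. -1.] F [-0.2 -0.3  0.1] w 0.0006 t 11.4
scene rim [0.6235 0.1743] 0.0469 z98 0.133 conf 0.95
[array([0.611, 0.159, 0.021]), array([ 0.336, -0.047,  0.002]), array([ 0.249, -0.295, -0.003]), array([0.582, 0.435, 0.003])]
top rim [0.6094 0.1631] 0.0715 z98 0.082 conf 0.73
[array([ 0.339, -0.044, -0.002]), array([0.61 , 0.154, 0.016]), array([ 0.251, -0.301, -0.004])]
```

The bowl stands at about (0.611,0.157), on the platform's centre, and the fingers are clear. Next I'll lift straight up, then turn the gripper so its long side faces away from the bowl while pressing.

Emit:
arm_command(
  commands=[0,0,0,0,0,0.0,-1,0,0,0,0,0,-0.02,-1,0,0,0,0,0,-0.03,-1,0,0,0,0,0,-0.03,-1,0,0,0,0,0,-0.02,-1,0,0,-1.6,0,0,0,-1,0,0,-1.7,0,0,0,-1,0,0,-1.6,0,0,0,-1,0,0,-1.6,0,0,0,-1,0,0,0,0,0,0,-1],
)

```text
time_s: 12.95
eef_pos: [0.6101, 0.1669, 0.1673]
ee_rot: [0.0, -0.137, 0.991, 0.0]
contact_force: [-0.1, -0.4, 0.8]
grip_width: 0.0005
```

```bash
python3 - <<'E'
from h import *
print(np.round(manip.get_state()['joints'],2))
bowl('scene'); f=bowl('top')
for c in ['scene','top']: print([np.round(d['point'],3) for d in manip.pinpoint('tare_top',c)])
s=manip.get_state(); f=manip.grab_frame('wrist'); f['_s']=s; P=cloud(f)
cv2.imwrite('pics/w4.png',f['img'][:,:,::-1])
im=f['img'].astype(int); 
for i in manip.regions_of('tare_top','wrist'):
    m=i['pixels']&(f['depth']>0); print('wrist tare',np.round(np.median(P[m],0),4),m.sum(),i['confidence'])
m=(im[...,0]>150)&(im[...,1]<80)&(im[...,2]<80)&(P[...,0]>.4)&(f['depth']>0); q=P[m]
q=q[(abs(q[:,2]-.028)<.008)]; print('red',np.round(cv2.minEnclosingCircle(q[:,:2].astype(np.float32)),4) if 0 else (q.mean(0),np.ptp(q,axis=0)))
to_tool([.488,.122,.1])
E
```

```text
[-0.45  0.61  0.16  1.67 -0.12  0.87  1.6 ]
scene rim [0.6135 0.1555] 0.0664 z98 0.08 conf 0.72
[array([0.608, 0.158, 0.02 ]), array([ 0.25 , -0.297, -0.002])]
top rim [0.5317 0.0766] 0.0722 z98 0.23 conf 0.53
[array([ 0.34 , -0.046, -0.004]), array([ 0.252, -0.3  , -0.002]), array([0.608, 0.155, 0.016]), array([ 0.584, -0.049,  0.   ]), array([ 0.389,  0.477, -0.004])]
[]
[]
wrist tare [0.4876 0.1199 0.0281] 1408 0.84
red (array([0.48750345, 0.11990927, 0.02814828]), array([0.03279708, 0.03249634, 0.00446253]))
tcp [0.61   0.1672 0.1667] tool move [ 0.1297 -0.0102  0.0667] yaw of tool y 105.8 tilt [-0. -0. -1.] F [-0.3  0.1 -0.4] w 0.0007 t 13.45
```

View pics/w4.png

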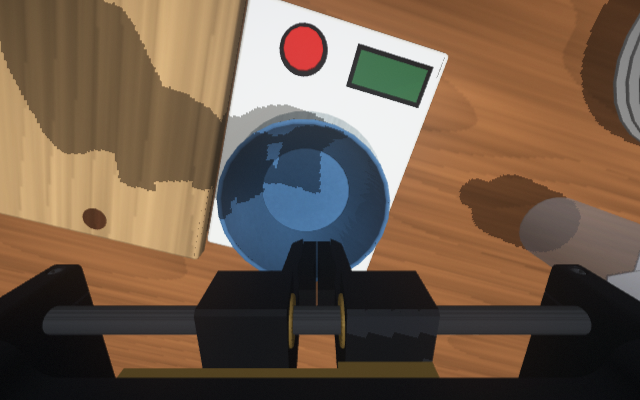

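The bowl stands upright on the platform (centre about (305,190)), with the red button clear of it at (303,48). The button measures (0.4876,0.120,0.028), which matches its nominal height. Moving above it.

Emit:
arm_command(
  commands=[0,0,0,0.02,-0.002,0,-1,0,0,0,0.03,-0.003,0,-1,0,0,0,0.03,-0.003,0,-1,0,0,0,0.03,-0.003,0,-1,0,0,0,0.02,-0.001,0,-1,0,0,0,0,0,0.03,-1,0,0,0,0,0,0.03,-1,0,0,0,0,0,0.03,-1,0,0,0,0,0,0.02,-1,0,0,0,0,0,0,-1],
)

```text
time_s: 14.7
eef_pos: [0.4873, 0.1198, 0.0557]
ee_rot: [-0.001, -0.138, 0.99, -0.0]
contact_force: [-0.4, -0.3, 0.2]
grip_width: 0.0003
```

```bash
python3 - <<'E'
from h import *
to_tool([.4877,.1205,.042])
f=bowl('scene'); cv2.imwrite('pics/s5.png',cv2.resize(f['img'][150:310,220:440],None,fx=3.4,fy=3.4,interpolation=3)[:,:,::-1])
E
```

```text
tcp [0.4873 0.1198 0.0557] tool move [-0.0006  0.0006  0.0137] yaw of tool y 105.8 tilt [-0.003 -0.001 -1.   ] F [-0.4 -0.3  0.2] w 0.0003 t 14.7
scene rim [0.612  0.1561] 0.0684 z98 0.078 conf 0.65
[array([0.611, 0.156, 0.019]), array([ 0.252, -0.298, -0.002]), array([ 0.339, -0.046, -0.003]), array([ 0.579, -0.044,  0.002])]
```

View pics/s5.png

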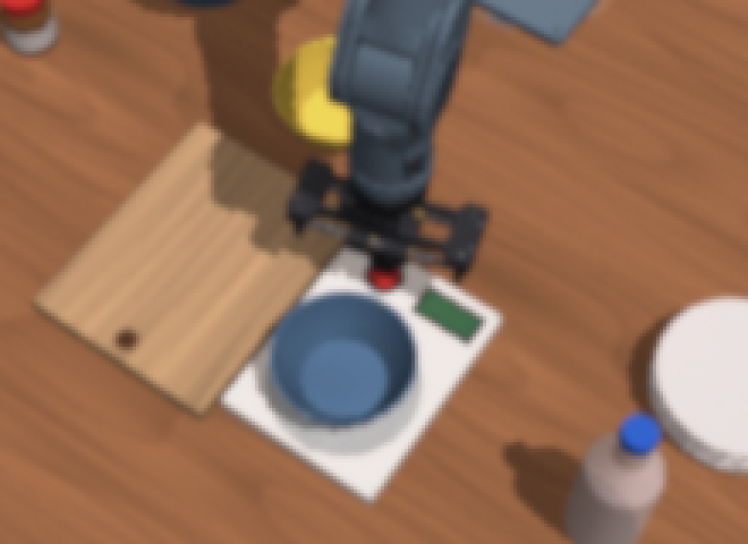

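The bowl is centred and the fingertips are right above the red button (385,278 in the crop). Pressing in small steps.

Emit:
arm_command(
  commands=[0,0,0,0,0,0.004,-1,0,0,0,0,0,0.003,-1,0,0,0,0,0,0.002,-1,0,0,0,0,0,0.002,-1,0,0,0,0,0,0.001,-1,0,0,0,0,0,0.001,-1,0,0,0,0,0,0.001,-1,0,0,0,0,0,0,-1,0,0,0,0,0,0,-1,0,0,0,0,0,0,-1],
)

```text
time_s: 16.1
eef_pos: [0.4883, 0.1201, 0.0428]
ee_rot: [0.0, -0.138, 0.99, 0.0]
contact_force: [-1.0, 0.6, 4.8]
grip_width: 0.0003
```

Emit:
arm_command(
  commands=[0,0,0,0,0,0.0005,-1,0,0,0,0,0,0.0005,-1,0,0,0,0,0,0.0005,-1,0,0,0,0,0,0,-1,0,0,0,0,0,0,-1,0,0,0,0,0,0,-1,0,0,0,0,0,0,-1,0,0,0,0,0,0,-1,0,0,0,0,0,0,-1,0,0,0,0,0,0,-1],
)

```text
time_s: 17.35
eef_pos: [0.4883, 0.1201, 0.0422]
ee_rot: [0.0, -0.138, 0.99, 0.0]
contact_force: [-4.8, -1.8, 18.9]
grip_width: 0.0006
```

The force rose to 19 N at TCP z 0.0422, so the button is on its stop, fully down. I'll release it and retreat upward.

Emit:
arm_command(
  commands=[0,0,0,0,0,-0.002,-1,0,0,0,0,0,-0.004,-1,0,0,0,0,0,-0.01,-1,0,0,0,0,0,-0.02,-1,0,0,0,0,0,-0.03,-1,0,0,0,0,0,-0.03,-1,0,0,0,0,0,-0.03,-1,0,0,0,0.02,0,-0.01,-1,0,0,0,0.02,0,0,-1,0,0,0,0,0,0,-1],
)

```text
time_s: 18.6
eef_pos: [0.4488, 0.1088, 0.1775]
ee_rot: [-0.0, -0.138, 0.99, 0.0]
contact_force: [-0.5, 0.5, 0.6]
grip_width: 0.0006
```

```bash
python3 - <<'E'
from h import *
to_tool([.4877,.1205,.042])
s=manip.get_state(); f=manip.grab_frame('wrist'); f['_s']=s; P=cloud(f)
for i in manip.regions_of('tare_top','wrist'):
    m=i['pixels']&(f['depth']>0); print('wrist tare',np.round(np.median(P[m],0),4),m.sum(),i['confidence'])
f=bowl('scene'); cv2.imwrite('pics/s6.png',f['img'][:,:,::-1])
for c in ['scene','top']:
    manip.grab_frame(c)
    for t in ['jar','water','tumbler','plates','tare_top']: print(c,t,[np.round(d['point'],3) for d in manip.pinpoint(t,c)][:1])
E
```

```text
tcp [0.4488 0.1088 0.1775] tool move [-0.0407  0.0006  0.1355] yaw of tool y 105.8 tilt [-0.001 -0.    -1.   ] F [-0.5  0.5  0.6] w 0.0006 t 18.6
wrist tare [0.4847 0.1192 0.0279] 698 0.62
scene rim [0.6124 0.1558] 0.0683 z98 0.078 conf 0.91
[array([ 0.25 , -0.297, -0.002]), array([ 0.337, -0.047,  0.   ]), array([0.608, 0.156, 0.021])]
scene jar [array([0.612, 0.157, 0.047])]
scene water [array([0.583, 0.434, 0.002])]
scene tumbler [array([ 0.622, -0.406,  0.002])]
scene plates [array([ 0.395,  0.476, -0.004])]
scene tare_top [array([0.49 , 0.119, 0.032])]
top jar [array([ 0.451, -0.401,  0.003])]
top water [array([0.583, 0.439, 0.001])]
top tumbler [array([ 0.62 , -0.402, -0.001])]
top plates [array([0.39 , 0.477, 0.003])]
top tare_top []
```

View pics/s6.png

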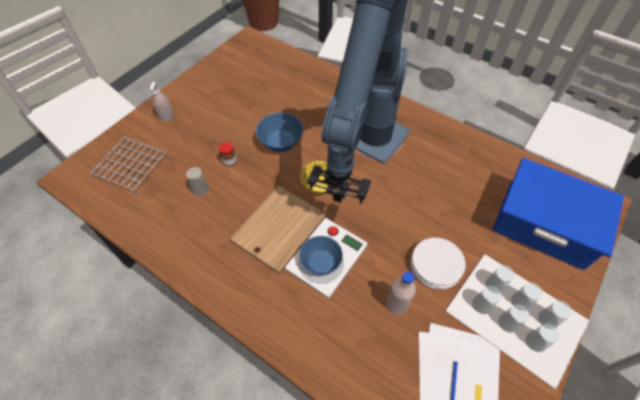

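The bowl stands on the platform (320,257), the button is back up (332,231; top at z 0.028), the bystanders are unmoved and the arm is clear. Handing in.

```bash
python3 -c "
from bench import manip
print(manip.job_done())"
```

```text
the job is handed in; nothing more can be done
None
```

The blue bowl is on the scale, the tare button has been pressed and released, and I handed the job in at about 19 s of the 45 s allowed. No verdict was reported.

I dragged the small blue bowl from the board onto the scale with the closed fingers inside it, backed off and lifted clear. I then pressed the red button to its stop (19 N, fingertips at about 23 mm above the table), released it and drew the arm away.

**Last checks:**
- **Bowl:** its rim centre is at (0.612, 0.156) against a platform centre of about (0.611, 0.157). It looks upright, and its rim height of 78 mm is 3 mm above the expected 75 mm, within measuring error.
- **Tare button:** its top is back at 28 mm, the rest height.
- **Jar, bottle, glass and plates:** all within about 5 mm of their first measured positions.
- **Contact:** the force on the tool is about zero.

**Disagreements:** the final scene-camera search for the jar wrongly pointed at the bowl. The top camera and the picture show the jar in its place. While the gripper covered the bowl, several rim fits were useless, so I used the trained network's bowl position instead.

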